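# Unsnap the battery cover of a bench meter

## Task

The batteries of the bench meter are flat: take the battery cover off and set it down, right way up, in the middle of the result pad. Press the snap tab at the cover's end inward, firmly but not so hard that it cracks, and ease it upward while it is in until it no longer catches; then lift the cover off by its rib, tab end first and without forcing it or pulling the meter out of its tray, set it down without dropping it, and leave the other things alone.

Things in the scene. Friction and masses are not known exactly. Their poses are not given: they have to be found in the camera images.
- meter: Bench meter, light grey case 170 x 112 x 56 mm (x, y, z), 0.8 kg, on its face in a shallow fixed tray (floor 3, rim 13 mm high). Origin under its centre, x along its length, z up. Pushed along x with 3 to 7 N it slides, by up to 24 mm (differs each time), until it bears on the tray's far rim. Its -x half is the battery bay; spring pins in it push the cover's tab end up, 6 N in all, 13 mm far.
- catch (a point): On the meter, the underside of its catch: x = -84, y = 0, z = 34 in its frame. In the end wall (outer face x = -85) a 44 mm wide cut-out holds the snap tab; from each side of it a lug, z 34 to 40 and 2.6 mm thick, reaches in to 14.5 mm from the middle, over the tab's ears. Frame as the meter's.
- tab_pad (a point): Middle of the outer face of the snap tab's thumb pad: 24 wide, 16 high, 7 mm proud of the case end, at x = -92, z = 35 in the meter's frame and 38 mm above the worktop when shut. Frame as the tab's: x points inward into the case, z up, like the meter's when shut. Press here, along x. Fingertip friction carries the tab up.
- tab: Snap tab, 26 wide, hanging from the cover's end; flexes inward about its root (the origin, 19 mm above the pad's middle). Two ears at its foot catch under the lugs. With the meter against the rim: gives at 3 N, ears clear after 3 mm at 9 to 12 N, stop at 4 mm; cracks above 18 N. Let go, it springs back and catches again unless eased up first, about 12 mm, while pressed.
- cover_grip (a point): Middle of the upright grip rib on top of the battery cover. Rib 40 long (x), 14 wide (y), 17 high above the plate; this point is 8 mm below its top, 9 mm above the plate, 68 mm above the worktop and 45 mm inward of the case end when shut. Frame as the cover's, like the meter's when shut. Pinch it across y.
- cover_centre (a point): Centre of the battery cover: plate 98 x 73 x 3 mm on two side skirts, 32 mm from the skirts' feet to the plate's top. 43 mm above the worktop when shut, 16 mm above whatever the skirts stand on; 7 mm further in (+x) than cover_grip and 25 mm below it. z up when right way up.
- cover: The loose battery cover, 75 g, with tab and rib; origin 16 mm below cover_centre. Two tongues at its +x end reach 6 mm into a slot under the case lip at meter x = 18, z = 48: the tab end swings up about them. Once that end is up 16 mm or more the ears are over the lugs; drawn 8 mm to -x the tongues are out. Over 30 N between cover and case is forcing it.
- pad: Result pad lying on the worktop, 210 x 149 mm (x, y), 9 mm thick, immovable. Origin under its centre.
- timer: Bench timer, 63 x 66 x 30 mm, loose, a bystander. Origin under its centre.
- dish: Closed petri dish, 61 mm across, 16 high, loose, a bystander. Origin under its centre.
- glass_box: Small cover-glass box, 50 x 50 x 20 mm, loose, a bystander. Origin under its centre.

How it is judged:
On the way, in this order (a step that is already met when the one before it is completed fails the run):
1. a finger presses on the snap tab (contact force between the fingers and tab above 4 N), for 0.1 s.
2. the tab end of the cover is eased up by 8 mm or more, its ears above the underside of the catch, the tongue end still in its slot (z of tab_pad in the frame of meter above 0.043 m and z of cover_centre in the frame of meter below 0.06 m), for 0.1 s.
3. the cover is lifted clear of the meter (z of cover_centre in the frame of meter above 0.085 m), for 0.1 s.
At the end, for the whole second after the job is handed in: The battery cover rests on its skirts on the result pad, right way up (tilt under 0.12 rad), its centre within 40 mm of the pad's centre and 31 mm or less above the worktop, still and let go (horizontal distance between cover_centre and pad below 0.04 m and z of cover_centre in the frame of pad below 0.031 m and angle between cover_centre's own z axis and vertical below 0.12 rad and linear speed of cover below 0.02 m/s); the robot touches nothing.
It fails at once if the snap tab is cracked: pressed with more than 18 N (contact force between any of the fingers, the arm and tab above 18 N).
It fails at once if the cover is forced: more than 30 N between it and the meter, or the meter lifted 15 mm or tipped by 0.15 rad in its tray (contact force between cover and meter above 30 N or height (world z) of meter above 0.018 m or angle between meter's own z axis and vertical above 0.15 rad).
It fails at once if the cover is dropped: it falls faster than 0.6 m/s, out of the fingers (linear speed of cover above 0.6 m/s and contact force between the fingers and cover below 0.05 N).
It fails at once if the timer, the petri dish or the cover-glass box is knocked more than 30 mm away (distance of any of timer, dish, glass_box from where it was at the start of the episode above 0.03 m).
It also fails if it takes over 72 s, if anything falls off the work surface, if the arm or the gripper's body presses on something with over 40 N, if the wrist force passes 120 N, or if a joint passes its speed limit or range.

## Robot

A 6-joint arm with a two-finger parallel gripper is mounted at the origin on a cart in front of the work surface, level with it; the furniture and walls round the work are solid. World frame = base frame: x ahead of the robot, y to its left, z up, the work surface at z = 0. Lengths are in m, angles in rad, forces in N, time in s.
With the tool pointing down it reaches from about 0.25 to 0.85 m from the base axis. Payload 12.5 kg.
Tool frame: the origin (TCP) lies between the finger pads; the fingertips stand 14 mm ahead of it and the grasp point (between the pads) lies 5 mm behind it (arm.nose_length is the distance from the TCP to the fingertips, in m); z points along the fingers, y is the line along which they close (so a half turn about z gives the same grasp; the last joint's range is limited). The gripper opens to 93 mm and grips with 3 to 60 N. Pads are 15 mm wide; open, the fingers measure 128 mm over their backs; the gripper's body (75 mm by 188 mm) begins 65 mm behind the grasp point.
Start: joints at [-1.415, 0.351, 1.652, -0, 1.139, -0.085], TCP at [0.131, -0.534, 0.233] pointing down, gripper open.
Joint ranges: [-2.75, 2.75], [-0.79, 2.1], [0.01, 2.65], [-1.57, 4.71], [0.07, 3.14], [-2.87, 2.87]. Speed limits (rad/s): [2.22, 2.22, 2.79, 3.14, 3.14, 3.14].

## Interface

Orientations are given as a unit quaternion [x, y, z, w].
In Python, from cell import arm, viewer gives the robot as it stands.
- The arm moves only by the shell command python3 -m pendant 'ROWS' [FORCE]. ROWS is JSON, a list of rows, each a list of 7 numbers: the shift along the tool's x, y, z in m, then the turn, a rotation vector about the tool's x, y, z in degrees, then the closure in counts, from 0 (fully open) to 255 (shut). In form: [[x, y, z, rx, ry, rz, gripper], ...]. A call has 1 to 20 rows; each row shifts and turns the commanded pose from where the row before left it, along the tool's axes as they then stand; what a row does not reach is not made up. A row lasts 1/10 s, in which the tool goes at most 50 mm and 8.59 degrees, less where a joint would pass 70% of its speed; a pose out of reach is approached as far as the arm can. A call with a gripper value outside its range is refused whole. The fingers move at their own pace and stop on an object; FORCE is the grip in N (left out, the last holds). Time passes only in rows, so rows that do not move let the fingers close. It gives the time, the measured TCP pose, the force, the opening and the grip force at its end, in the units of the state.
- arm.get_obs(): the state, without advancing time (a new reading comes with each control period).
- viewer.grab_frame(name): name is "scene" or "top"; returns the picture (384x512x3 uint8, blue, green, red); there is no depth.
- viewer.calibration(name): a dict with "K" (3x3 intrinsics, pixels), "view" (4x4, takes a point from world to camera coordinates). Camera axes: x right, y down, z forward; pixel columns grow to the right and rows downward; lengths in m; the calibration is good to about 2 mm. A picture is of the moment at which its call begins. calibration takes no time and is no camera call.
- arm.finish_job(): hands the job in; it is judged then, once.
The state is a dict: "clock": time; "q": joint angles; "dq": joint speeds; "joint_efforts": joint torques, N m; "position": TCP position; "eef_rot": TCP orientation; "ft_force": force on the tool from outside, world axes, zero at the start; "moment": the same for the moment, N m; "finger_gap": opening from 0.0 (shut) to 1.0 (fully open); "finger_force": force on a finger pad.
Only numpy, scipy, OpenCV 4.12 (cv2) and the standard library are available. Lean on these libraries where they do the work, as an engineer would, in place of code of your own. Each camera call takes 0.05 s, during which the arm holds its last target. There are 200 camera calls.

## Working session

There is one attempt and no reset: what is moved stays moved. The work goes in short steps, Python scripts to look and compute and a shell command to move; the robot and the scene stay as the last step left them, time stands still between calls to the robot, and variables do not carry over. Pictures are saved under pics/ and viewed, at most 11 in all, crops included, and the job is handed in when it is done.

```bash
mkdir -p pics; ls; python3 - <<'E'
from cell import arm, viewer
import cv2,numpy as np
for n in("scene","top"):
    im=viewer.grab_frame(n); cv2.imwrite(f"pics/{n}0.png",im)
    c=viewer.calibration(n); print(n,np.round(np.array(c["K"]),1).tolist(),np.round(np.array(c["view"]),4).tolist())
o=arm.get_obs(); print({k:np.round(v,3).tolist() for k,v in o.items()})
E
```

```text
pics
scene [[439.1, 0.0, 261.7], [0.0, 439.1, 188.1], [0.0, 0.0, 1.0]] [[0.4694, 0.883, -0.0005, -0.2323], [0.6606, -0.3515, -0.6634, -0.291], [-0.5859, 0.3111, -0.7483, 1.4294], [0.0, 0.0, 0.0, 1.0]]
top [[350.9, 0.0, 259.2], [0.0, 350.9, 194.0], [0.0, 0.0, 1.0]] [[0.0278, -0.9996, -0.0004, -0.0234], [-0.9793, -0.0271, -0.2005, 0.5198], [0.2005, 0.006, -0.9797, 0.9044], [0.0, 0.0, 0.0, 1.0]]
{'clock': 0.1, 'q': [-1.415, 0.351, 1.652, -0.0, 1.139, -0.085], 'dq': [0.0, -0.003, -0.001, 0.002, -0.0, -0.0], 'joint_efforts': [0.001, -49.803, -28.57, 0.07, 0.024, -0.0], 'position': [0.131, -0.534, 0.232], 'eef_rot': [0.993, 0.12, -0.0, -0.001], 'ft_force': [0.43, 0.958, -0.602], 'moment': [0.016, -0.06, 0.008], 'finger_force': 0.0, 'finger_gap': 0.999}
```

View pics/top0.png

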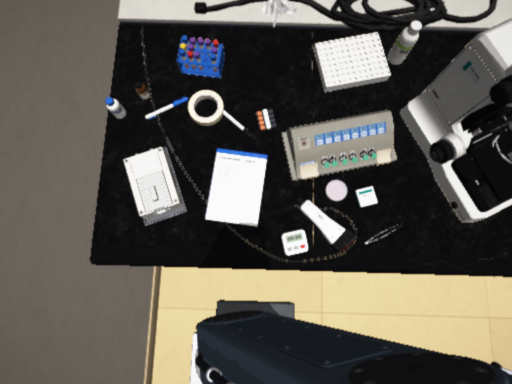

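View pics/scene0.png

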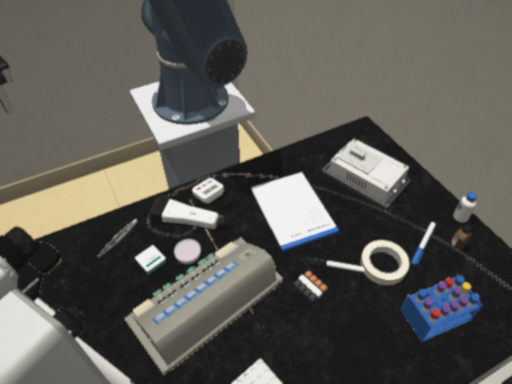

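The meter is the grey case near (155,185) in top and (370,172) in scene. The pad is the white sheet with a blue edge at (237,187) in top. I'll enlarge the meter in both views.

```bash
python3 - <<'E'
import cv2,numpy as np
a=cv2.imread("pics/top0.png")[140:230,110:200]; b=cv2.imread("pics/scene0.png")[130:215,315:420]
a=cv2.resize(a,None,fx=6,fy=6,interpolation=cv2.INTER_CUBIC)[:,:]
cv2.imwrite("pics/ct.png",a)
cv2.imwrite("pics/cs.png",cv2.resize(b,None,fx=7,fy=7,interpolation=cv2.INTER_CUBIC))
E
```

```text
(no output)
```

View pics/ct.png

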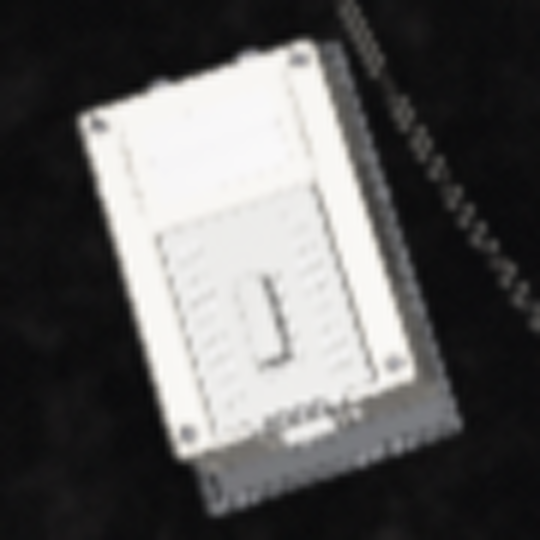

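View pics/cs.png

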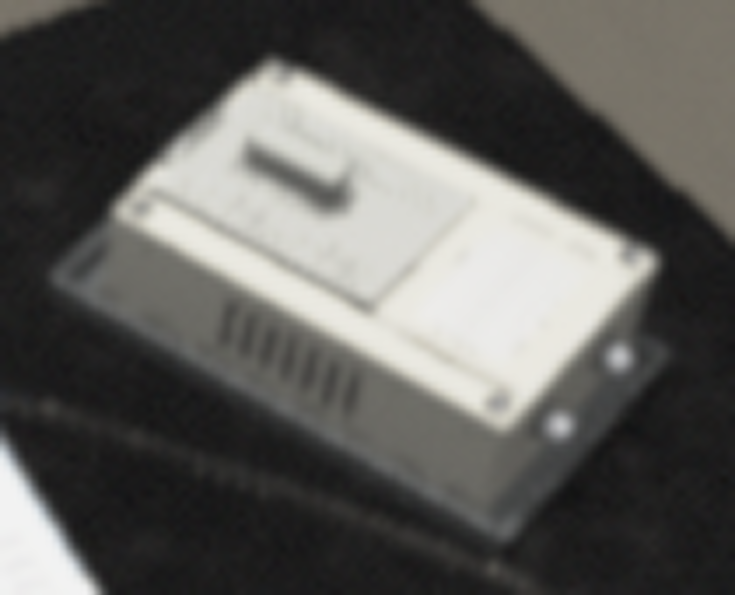

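The crops show the tab end facing the robot (ct bottom, tab at about (310,430)). Case-top corners in ct are (80,115), (320,42), (412,378) and (180,458). In cs they are (115,210), (272,60), (660,262) and (505,430). Next I'll fit the poses.

```bash
cat > h.py <<'E'
import numpy as np
from cell import arm, viewer
from scipy.optimize import least_squares
from scipy.spatial.transform import Rotation as R
C={n:{k:np.array(v) for k,v in viewer.calibration(n).items() if k in("K","view")} for n in("scene","top")}
def proj(n,p):
    c=C[n]; q=(c["view"][:3,:3]@np.atleast_2d(p).T).T+c["view"][:3,3]; r=(c["K"]@q.T).T; return r[:,:2]/r[:,2:]
def ray(n,uv,z):
    c=C[n]; Rm,t=c["view"][:3,:3],c["view"][:3,3]; o=-Rm.T@t; d=Rm.T@np.linalg.inv(c["K"])@[*uv,1]; return o+d*(z-o[2])/d[2]
def fit(obs,z,x0):   # obs: list of (view, local xy, pixel); returns x,y,yaw,rms px
    def f(s):
        c,n=np.cos(s[2]),np.sin(s[2]); return np.concatenate([proj(v,[s[0]+c*a-n*b,s[1]+n*a+c*b,z])[0]-p for v,(a,b),p in obs])
    r=least_squares(f,x0); return r.x,np.round(r.fun.reshape(-1,2),1).tolist()
E
python3 - <<'E'
from h import *
def ct(u,v): return np.array([(u+.5)/6-.5+110,(v+.5)/6-.5+140])
def cs(u,v): return np.array([(u+.5)/7-.5+315,(v+.5)/7-.5+130])
L=[(.085,.056),(.085,-.056),(-.085,-.056),(-.085,.056)]
t=[ct(80,115),ct(320,42),ct(412,378),ct(180,458)]
s=[cs(660,262),cs(505,430),cs(115,210),cs(272,60)]
x0=[*ray("top",(152,181),.059)[:2],.3]
for o in([("top",l,p) for l,p in zip(L,t)],[("scene",l,p) for l,p in zip(L,s)]):
    print(fit(o,.059,x0))
m,r=fit([("top",l,p) for l,p in zip(L,t)]+[("scene",l,p) for l,p in zip(L,s)],.059,x0);print("meter",m,r)
def W(a,b,z): c,n=np.cos(m[2]),np.sin(m[2]); return [m[0]+c*a-n*b,m[1]+n*a+c*b,z]
print("pad/tab",W(-.092,0,.038),"grip",W(-.04,0,.068), "rib top px",proj("top",W(-.04,0,.076)),proj("scene",W(-.04,0,.076)),"tabpx",proj("top",W(-.092,0,.038)))
import cv2
for n,box in(("top",(195,140,280,235)),("scene",(240,160,350,260))):
    im=viewer.grab_frame(n) if 0 else cv2.imread(f"pics/{n}0.png"); x0_,y0,x1,y1=box
    hsv=cv2.cvtColor(im,cv2.COLOR_BGR2HSV); k=((hsv[...,2]>110)).astype(np.uint8); k[:y0]=0;k[y1:]=0;k[:,:x0_]=0;k[:,x1:]=0
    k=cv2.morphologyEx(k,cv2.MORPH_OPEN,np.ones((5,5)))
    cn=max(cv2.findContours(k,0,2)[0],key=cv2.contourArea); ap=cv2.approxPolyDP(cn,6,True)[:,0]; print(n,ap.tolist())
    q=np.array([ray(n,p,.009)[:2] for p in ap]); print(np.round(q,3).tolist(),"centre",q.mean(0), np.linalg.norm(np.roll(q,-1,0)-q,axis=1))
E
```

```text
(array([0.54848654, 0.28793136, 0.35399802]), [[0.3, -0.3], [-0.6, -0.5], [0.9, 0.4], [-0.7, 0.3]])
(array([0.55391378, 0.28814713, 0.36702957]), [[0.2, -0.2], [0.2, 0.3], [-0.7, -0.1], [0.3, -0.2]])
meter [0.55097814 0.2886285  0.35951093] [[0.0, -1.0], [-1.0, -1.4], [0.9, -0.7], [-0.6, -0.6], [-0.4, -0.8], [-0.7, -0.5], [-1.1, -1.0], [0.0, -0.9]]
pad/tab [np.float64(0.46485979505963304), np.float64(0.2562613873217724), 0.038] grip [np.float64(0.5135353829359584), np.float64(0.2745558439929646), 0.068] rib top px [[152.75131869 191.79883904]] [[356.99959618 150.68443861]] tabpx [[161.96385522 212.20914479]]
top [[217, 148], [205, 218], [256, 225], [266, 155]]
[[0.663, 0.119], [0.456, 0.142], [0.44, -0.002], [0.646, -0.025]] centre [0.5513366  0.05840565] [0.20870037 0.14497615 0.20701981 0.14525275]
scene [[302, 173], [252, 187], [282, 248], [337, 231]]
[[0.462, 0.142], [0.444, -0.002], [0.648, -0.027], [0.668, 0.115]] centre [0.55579749 0.05681237] [0.14468772 0.20601821 0.14379953 0.20760862]
```

```bash
python3 -m pendant '[[0,0,0,0,0,-6.8,255],[0.015,-0.0165,0,0,0,0,255],[0.015,-0.0165,0,0,0,0,255],[0.015,-0.0165,0,0,0,0,255],[0.015,-0.0165,0,0,0,0,255],[0.015,-0.0165,0,0,0,0,255],[0.015,-0.0165,0,0,0,0,255],[0.015,-0.0165,0,0,0,0,255],[0.015,-0.0165,0,0,0,0,255],[0.015,-0.0165,0,0,0,0,255],[0.015,-0.0165,0,0,0,0,255],[0.015,-0.0165,0,0,0,0,255],[0.015,-0.0165,0,0,0,0,255],[0.015,-0.0165,0,0,0,0,255],[0.015,-0.0165,0,0,0,0,255],[0.015,-0.0165,0,0,0,0,255],[0.015,-0.0165,0,0,0,0,255],[0.015,-0.0165,0,0,0,0,255],[0.015,-0.0165,0,0,0,0,255],[0.015,-0.0165,0,0,0,0,255]]' 20
python3 -m pendant '[[0.015,-0.0165,0,0,0,0,255],[0.015,-0.0165,0,0,0,0,255],[0.015,-0.0165,0,0,0,0,255],[0.015,-0.0165,0,0,0,0,255],[0.015,-0.0165,0,0,0,0,255],[0.015,-0.0165,0,0,0,0,255],[0.015,-0.0165,0,0,0,0,255],[0.015,-0.0165,0,0,0,0,255],[0.015,-0.0165,0,0,0,0,255],[0.015,-0.0165,0,0,0,0,255],[0.015,-0.0165,0,0,0,0,255],[0.015,-0.0165,0,0,0,0,255],[0.015,-0.0165,0,0,0,0,255],[0.01,-0.0165,0,0,0,0,255],[0.01,-0.0165,0,0,0,0,255],[0,-0.0165,0,0,0,0,255],[0,-0.0165,0,0,0,0,255],[0,-0.0145,0,0,0,0,255],[0,0,0,0,0,0,255],[0,0,0,0,0,0,255]]' 20
cat >> h.py <<'E'
m=np.array([.551,.2886,.3595])
def where():
    o=arm.get_obs(); p=o["position"]; c,s=np.cos(m[2]),np.sin(m[2]); d=np.array(p[:2])-m[:2]; f=o["ft_force"]
    Rm=R.from_quat(o["eef_rot"]).as_matrix()
    print("t %.1f local x %.1f y %.1f z %.1f mm"%(o["clock"],1e3*(c*d[0]+s*d[1]),1e3*(-s*d[0]+c*d[1]),1e3*p[2]),"F local %.1f %.1f %.1f"%(c*f[0]+s*f[1],-s*f[0]+c*f[1],f[2]),"toolx yaw %.2f tilt %.2f"%(np.degrees(np.arctan2(Rm[1,0],Rm[0,0])),np.degrees(np.arccos(-Rm[2,2]))),"gap %.3f ff %.1f"%(o["finger_gap"],o["finger_force"]))
E
python3 -c "from h import *;where()"
```

```text
clock: 2.1
position: [0.2878, -0.1395, 0.2326]
eef_rot: [0.984, 0.179, -0.0, -0.0]
ft_force: [0.5, 0.1, 0.5]
finger_gap: 0.008
finger_force: 0.0
clock: 4.1
position: [0.3851, 0.2112, 0.2325]
eef_rot: [0.984, 0.179, -0.0, 0.0]
ft_force: [0.2, 0.0, 0.8]
finger_gap: 0.008
finger_force: 0.0
t 4.1 local x -182.5 y -14.1 z 232.5 mm F local 0.2 -0.1 0.8 toolx yaw 20.64 tilt 0.02 gap 0.008 ff 0.0
```

```bash
python3 -m pendant '[[0.006,-0.0014,0.019,0,0,0,255],[0.006,-0.0014,0.019,0,0,0,255],[0.006,-0.0014,0.019,0,0,0,255],[0.006,-0.0014,0.019,0,0,0,255],[0.006,-0.0014,0.019,0,0,0,255],[0.006,-0.0014,0.019,0,0,0,255],[0.006,-0.0014,0.019,0,0,0,255],[0.006,-0.0014,0.019,0,0,0,255],[0.006,-0.0014,0.019,0,0,0,255],[0.006,-0.0014,0.019,0,0,0,255],[0,0,0,0,0,0,255],[0,0,0,0,0,0,255]]' 20
python3 - <<'E'
from h import *; import cv2
where()
a=viewer.grab_frame("top")[140:240,100:200];b=viewer.grab_frame("scene")[90:215,300:425]
cv2.imwrite("pics/p1.png",np.hstack([cv2.resize(a,(400,400),interpolation=2),cv2.resize(b,(400,400),interpolation=2)]))
E
```

```text
clock: 5.3
position: [0.4365, 0.245, 0.0428]
eef_rot: [0.984, 0.178, -0.0, 0.0]
ft_force: [-0.7, -0.6, 0.3]
finger_gap: 0.004
finger_force: 0.0
t 5.3 local x -122.6 y -0.5 z 42.8 mm F local -0.9 -0.3 0.3 toolx yaw 20.56 tilt 0.04 gap 0.004 ff 0.0
```

View pics/p1.png

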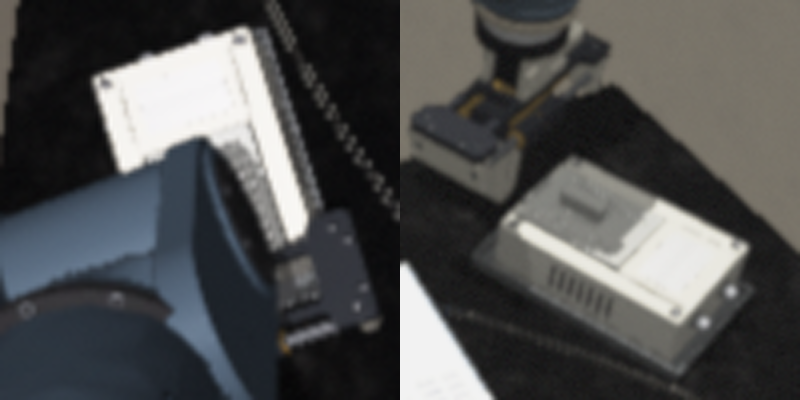

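The gripper stands just outside the tab end of the meter and is lined up with it. I'll advance slowly.

```bash
python3 -m pendant '[[0.003,0,0,0,0,0,255],[0.003,0,0,0,0,0,255],[0.003,0,0,0,0,0,255],[0.003,0,0,0,0,0,255],[0.003,0,0,0,0,0,255],[0.003,0,0,0,0,0,255],[0.001,0,0,0,0,0,255],[0.001,0,0,0,0,0,255],[0.001,0,0,0,0,0,255],[0,0,0,0,0,0,255],[0,0,0,0,0,0,255]]' >/dev/null; python3 -c "from h import *;where()"
python3 -m pendant '[[0.001,0,0,0,0,0,255],[0.001,0,0,0,0,0,255],[0.001,0,0,0,0,0,255],[0,0,0,0,0,0,255]]'>/dev/null; python3 -c "from h import *;where()"
```

```text
t 6.5 local x -101.5 y 0.1 z 42.6 mm F local 0.2 -0.2 -0.1 toolx yaw 20.60 tilt 0.01 gap 0.005 ff 0.0
t 6.9 local x -99.5 y 0.1 z 42.3 mm F local -5.0 0.3 1.7 toolx yaw 20.60 tilt 0.16 gap 0.005 ff 2.9
```

```bash
for i in 1 2; do :; done
python3 -m pendant '[[0.001,0,0,0,0,0,255],[0,0,0,0,0,0,255]]'>/dev/null; python3 -c "from h import *;where()"
python3 -m pendant '[[0.001,0,0,0,0,0,255],[0,0,0,0,0,0,255]]'>/dev/null; python3 -c "from h import *;where()"
python3 -m pendant '[[0.001,0,0,0,0,0,255],[0,0,0,0,0,0,255]]'>/dev/null; python3 -c "from h import *;where()"
```

```text
t 7.1 local x -98.5 y 0.1 z 42.3 mm F local -6.2 0.8 1.1 toolx yaw 20.60 tilt 0.16 gap 0.006 ff 2.9
t 7.3 local x -97.5 y 0.0 z 42.3 mm F local -7.2 1.1 2.5 toolx yaw 20.60 tilt 0.17 gap 0.006 ff 2.9
t 7.5 local x -96.5 y 0.0 z 42.3 mm F local -4.8 -0.1 0.9 toolx yaw 20.60 tilt 0.16 gap 0.009 ff 2.9
```

```bash
python3 -m pendant '[[0.001,0,0,0,0,0,255],[0.001,0,0,0,0,0,255],[0,0,0,0,0,0,255]]'>/dev/null; python3 -c "from h import *;where()"
python3 -m pendant '[[0.001,0,0,0,0,0,255],[0,0,0,0,0,0,255]]'>/dev/null; python3 -c "from h import *;where()"
```

```text
t 7.8 local x -94.5 y 0.0 z 42.3 mm F local -5.8 -0.0 2.2 toolx yaw 20.60 tilt 0.16 gap 0.006 ff 2.8
t 8.0 local x -93.5 y 0.0 z 42.3 mm F local -5.7 0.7 1.6 toolx yaw 20.60 tilt 0.16 gap 0.006 ff 2.9
```

```bash
python3 -m pendant '[[0.001,0,0,0,0,0,255],[0,0,0,0,0,0,255]]'>/dev/null; python3 -c "from h import *;where()"
```

```text
t 8.2 local x -92.5 y 0.0 z 42.3 mm F local -5.5 0.3 1.8 toolx yaw 20.60 tilt 0.17 gap 0.004 ff 2.9
```

```bash
python3 -m pendant '[[0.001,0,0,0,0,0,255],[0.001,0,0,0,0,0,255],[0,0,0,0,0,0,255]]'>/dev/null; python3 -c "from h import *;where()"
```

```text
t 8.5 local x -90.8 y 0.0 z 42.2 mm F local -7.0 0.6 1.7 toolx yaw 20.60 tilt 0.20 gap 0.009 ff 3.4
```

```bash
python3 -m pendant '[[0.001,0,0,0,0,0,255],[0.001,0,0,0,0,0,255],[0,0,0,0,0,0,255]]'>/dev/null; python3 -c "from h import *;where()"
```

```text
t 8.8 local x -89.9 y -0.0 z 41.8 mm F local -10.7 -0.6 2.3 toolx yaw 20.60 tilt 0.36 gap 0.011 ff 5.5
```

```bash
python3 -m pendant '[[0.001,0,0,0,0,0,255],[0,0,0,0,0,0,255]]'>/dev/null; python3 -c "from h import *;where()"
```

```text
t 9.0 local x -89.6 y -0.1 z 41.6 mm F local -12.9 0.0 2.2 toolx yaw 20.60 tilt 0.45 gap 0.011 ff 6.5
```

```bash
python3 -m pendant '[[0.0005,0,0,0,0,0,255],[0,0,0,0,0,0,255]]'>/dev/null; python3 -c "from h import *;where()"
python3 -m pendant '[[0,0,-0.001,0,0,0,255],[0,0,-0.001,0,0,0,255],[0,0,0,0,0,0,255]]'>/dev/null; python3 -c "from h import *;where()"
```

```text
t 9.2 local x -89.4 y -0.0 z 41.4 mm F local -13.3 -0.5 3.2 toolx yaw 20.61 tilt 0.48 gap 0.006 ff 7.0
t 9.5 local x -89.5 y -0.1 z 43.5 mm F local -14.0 -0.9 2.9 toolx yaw 20.61 tilt 0.50 gap 0.003 ff 7.2
```

```bash
python3 -m pendant '[[0,0,-0.001,0,0,0,255],[0,0,-0.001,0,0,0,255],[0,0,-0.001,0,0,0,255],[0,0,0,0,0,0,255]]'>/dev/null; python3 -c "from h import *;where()"
```

```text
t 9.9 local x -89.7 y -0.1 z 46.4 mm F local -15.5 -0.8 1.6 toolx yaw 20.61 tilt 0.53 gap 0.003 ff 7.5
```

```bash
python3 -m pendant '[[0,0,-0.001,0,0,0,255],[0,0,-0.001,0,0,0,255],[0,0,-0.001,0,0,0,255],[0,0,0,0,0,0,255]]'>/dev/null; python3 -c "from h import *;where()"
```

```text
t 10.3 local x -89.9 y -0.1 z 49.3 mm F local -15.5 -1.6 1.3 toolx yaw 20.61 tilt 0.55 gap 0.002 ff 7.7
```

```bash
python3 -m pendant '[[-0.0003,0,-0.001,0,0,0,255],[-0.0003,0,-0.001,0,0,0,255],[0,0,-0.001,0,0,0,255],[0,0,0,0,0,0,255]]'>/dev/null; python3 -c "from h import *;where()"
```

```text
t 10.7 local x -90.0 y -0.2 z 52.4 mm F local -14.0 -1.0 1.1 toolx yaw 20.61 tilt 0.49 gap 0.005 ff 6.9
```

```bash
python3 -m pendant '[[-0.0001,0,-0.001,0,0,0,255],[-0.0001,0,-0.001,0,0,0,255],[0,0,-0.001,0,0,0,255],[0,0,0,0,0,0,255]]'>/dev/null; python3 -c "
from h import *;where()
import cv2
b=viewer.grab_frame('scene')[90:215,300:425];cv2.imwrite('pics/p2.png',cv2.resize(b,(600,600),interpolation=2))"
```

```text
t 11.1 local x -90.3 y -0.1 z 55.4 mm F local -14.3 -1.3 1.8 toolx yaw 20.61 tilt 0.49 gap 0.008 ff 7.0
```

View pics/p2.png

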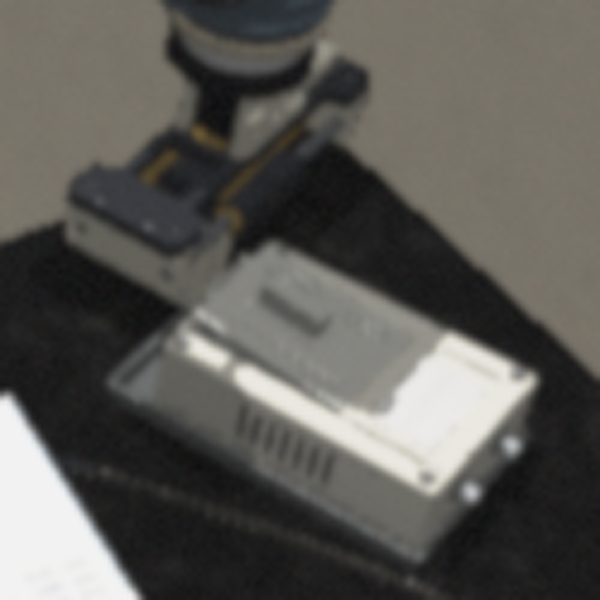

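The tab end of the cover is visibly up, with a dark gap along the skirt near (240,345). I'll ease it up a little more and then back off.

```bash
python3 -m pendant '[[-0.0001,0,-0.001,0,0,0,255],[0,0,-0.0005,0,0,0,255],[0,0,0,0,0,0,255],[-0.001,0,0,0,0,0,255],[-0.001,0,0,0,0,0,255],[-0.002,0,0,0,0,0,255],[-0.002,0,0,0,0,0,255],[-0.004,0,0,0,0,0,255],[-0.01,0,0,0,0,0,255],[-0.01,0,0,0,0,0,255],[0,0,0,0,0,0,255]]'>/dev/null; python3 -c "from h import *;where()"
python3 -m pendant '[[-0.005,0,-0.02,0,0,0,100],[-0.005,0,-0.02,0,0,0,100],[0,0,-0.02,0,0,0,100],[0,0,-0.02,0,0,0,100],[0,0,-0.02,0,0,0,100],[-0.02,0,0,0,0,0,100],[-0.02,0,0,0,0,0,100],[-0.02,0,0,0,0,0,100],[-0.02,0,0,0,0,0,100],[0,0,0,0,0,0,100],[0,0,0,0,0,0,100]]'>/dev/null;  python3 -c "
from h import *;where()
import cv2
a=viewer.grab_frame('top')[130:230,100:200];b=viewer.grab_frame('scene')[120:220,310:410]
cv2.imwrite('pics/p3.png',np.hstack([cv2.resize(a,(400,400),interpolation=2),cv2.resize(b,(400,400),interpolation=2)]))"
```

```text
t 12.2 local x -118.2 y 0.1 z 58.2 mm F local 0.2 0.2 0.6 toolx yaw 20.61 tilt 0.04 gap 0.005 ff 0.0
t 13.3 local x -206.0 y 0.1 z 158.6 mm F local 0.4 -0.2 0.7 toolx yaw 20.60 tilt 0.09 gap 0.606 ff 0.0
```

View pics/p3.png

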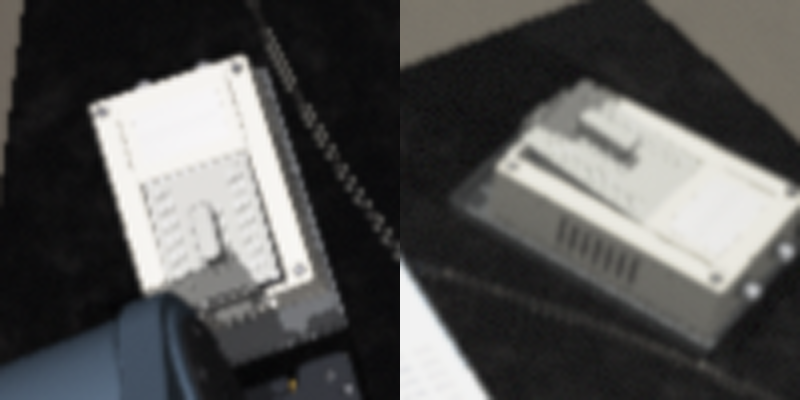

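The cover's tab end stays up, with the dark gap still along the skirt in both halves. I'll refit the meter from its top corners: in the left half (90,103), (245,57) and (313,278), and in the right half (497,165), (588,80) and (718,293).

```bash
python3 - <<'E'
from h import *
g=lambda u,v,ox,oy:np.array([(u+.5)/4-.5+ox,(v+.5)/4-.5+oy])
L=[(.085,.056),(.085,-.056),(-.085,-.056)]
o=[("top",l,g(u,v,100,130)) for l,(u,v) in zip(L,[(90,103),(245,57),(313,278)])]
o+=[("scene",l,g(u-400,v,310,120)) for l,(u,v) in zip([(-.085,-.056),(-.085,.056),(.085,-.056)],[(497,165),(588,80),(718,293)])]
n,r=fit(o,.059,m);print(n,r)
c,s=np.cos(m[2]),np.sin(m[2]);d=n[:2]-m[:2];print("shift local",c*d[0]+s*d[1],-s*d[0]+c*d[1])
def W(a,b,z): return [n[0]+c*a-s*b,n[1]+s*a+c*b,z]
# tilted rib top: hinge (18,48), tilt .12
for th in(.1,.13,.15):
    x,z=-58,20+8-0; X=18+x*np.cos(th)+z*np.sin(th)*1; Z=48-x*np.sin(th)+z*np.cos(th)
    print(th,X,Z+3,(proj("top",W(X/1e3,0,Z/1e3+.003))-[100,130])*4,(proj("scene",W(X/1e3,0,Z/1e3+.003))-[310,120])*4+[400,0])
E
```

```text
[0.55933082 0.29231208 0.35781136] [[-0.1, -0.6], [0.0, -1.5], [0.1, -0.2], [-1.1, -0.8], [-0.2, -1.0], [0.2, -0.6]]
shift local 0.00910419108901514 0.0005439427631537992
0.1 -36.91490592001431 84.65045479330075 [[201.42254564 227.67760908]] [[606.39283264 121.23878315]]
0.13 -35.88083384210625 86.28251329595636 [[200.25255893 225.68917352]] [[608.16794405 120.13998797]]
0.15 -35.16445481102967 87.35300186567794 [[199.46782555 224.32839777]] [[609.38493259 119.44426644]]
```

```bash
python3 -m pendant '[[0.02,0,0,0,0,0,100],[0.02,0,0,0,0,0,100],[0.02,0,0,0,0,0,100],[0.02,0,0,0,0,0,100],[0.02,0,0,0,0,0,100],[0.02,0,0,0,0,0,100],[0.02,0,0,0,0,0,100],[0.02,0,0,0,0,0,100],[0.02,0,0,0,0,0,100],[0.008,0,0,0,0,0,100],[0,0,0,0,-3.75,0,100],[0,0,0,0,-3.75,0,100],[0,0,0.015,0,0,0,100],[0,0,0.015,0,0,0,100],[0,0,0.015,0,0,0,100],[0,0,0.01,0,0,0,100],[0,0,0,0,0,0,100],[0,0,0,0,0,0,100]]'>/dev/null;  python3 -c "
from h import *;where()
import cv2
a=viewer.grab_frame('top')[130:230,100:200];b=viewer.grab_frame('scene')[110:210,310:410]
cv2.imwrite('pics/p4.png',np.hstack([cv2.resize(a,(200,200),interpolation=2),cv2.resize(b,(600,600),interpolation=2)[:200]*0]) if 0 else cv2.resize(b,(600,600),interpolation=2))"
```

```text
t 15.2 local x -25.7 y 0.1 z 104.0 mm F local -0.3 -0.2 0.5 toolx yaw 20.60 tilt 7.48 gap 0.606 ff 0.0
```

View pics/p4.png

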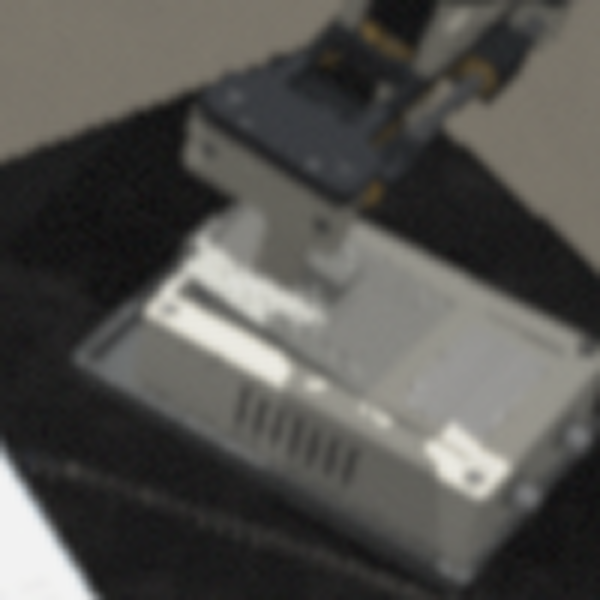

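The fingers straddle the rib, near (300,280). Now the rest of the descent.

```bash
python3 -m pendant '[[0.001,0,0.008,0,0,0,100],[0,0,0.006,0,0,0,100],[0,0,0.003,0,0,0,100],[0,0,0.002,0,0,0,100],[0,0,0,0,0,0,100]]'>/dev/null;  python3 -c "from h import *;where()"
python3 -m pendant '[[0,0,0.001,0,0,0,100],[0,0,0.001,0,0,0,100],[0,0,0,0,0,0,100]]'>/dev/null;  python3 -c "from h import *;where()"
```

```text
t 15.8 local x -27.6 y 0.1 z 84.3 mm F local 0.6 0.4 -0.7 toolx yaw 20.59 tilt 7.53 gap 0.607 ff 0.0
t 16.1 local x -27.7 y 0.1 z 82.6 mm F local 0.3 0.2 0.4 toolx yaw 20.60 tilt 7.50 gap 0.604 ff 0.0
```

```bash
python3 -m pendant '[[0,0,0,0,0,0,200],[0,0,0,0,0,0,220],[0,0,0,0,0,0,255],[0,0,0,0,0,0,255],[0,0,0,0,0,0,255],[0,0,0,0,0,0,255],[0,0,0,0,0,0,255]]' 12 >/dev/null;  python3 -c "from h import *;where()"
```

```text
t 16.9 local x -27.7 y 0.2 z 82.7 mm F local 0.3 1.7 -0.0 toolx yaw 20.60 tilt 7.49 gap 0.147 ff 12.0
```

```bash
python3 -m pendant '[[0,0,0,0,0,0,255],[0.0003,0,-0.0009,0,-0.85,0,255],[0.0003,0,-0.0009,0,-0.85,0,255],[0,0,0,0,0,0,255]]' 25 >/dev/null;  python3 -c "from h import *;where()"
python3 -m pendant '[[0.0003,0,-0.0009,0,-0.85,0,255],[0.0003,0,-0.0009,0,-0.85,0,255],[0,0,0,0,0,0,255]]' 25 >/dev/null;  python3 -c "from h import *;where()"
```

```text
t 17.2 local x -26.9 y 0.1 z 84.3 mm F local 0.4 1.2 0.2 toolx yaw 20.59 tilt 9.28 gap 0.151 ff 25.0
t 17.6 local x -26.0 y 0.1 z 86.0 mm F local -1.3 2.3 0.9 toolx yaw 20.60 tilt 10.98 gap 0.149 ff 25.0
```

```bash
python3 -m pendant '[[-0.0015,0,0.0002,0,0,0,255],[-0.0015,0,0.0002,0,0,0,255],[-0.0015,0,0.0002,0,0,0,255],[0,0,0,0,0,0,255]]' >/dev/null;  python3 -c "from h import *;where()"
```

```text
t 17.9 local x -30.8 y 0.1 z 86.3 mm F local 0.2 2.5 -0.1 toolx yaw 20.60 tilt 10.91 gap 0.148 ff 25.0
```

```bash
python3 -m pendant '[[-0.0015,0,0.0002,0,0,0,255],[-0.0015,0,0.0002,0,0,0,255],[-0.0015,0,0.0002,0,0,0,255],[-0.0015,0,0.0002,0,0,0,255],[0,0,0,0,0,0,255]]' >/dev/null;  python3 -c "from h import *;where()"
```

```text
t 18.4 local x -36.9 y 0.1 z 86.7 mm F local -0.1 1.5 -1.2 toolx yaw 20.59 tilt 10.92 gap 0.151 ff 25.0
```

```bash
python3 -m pendant '[[-0.0006,0,-0.002,0,0,0,255],[-0.0006,0,-0.002,0,0,0,255],[-0.0006,0,-0.002,0,0,0,255],[0,0,0,0,0,0,255]]' >/dev/null;  python3 -c "from h import *;where()"
```

```text
t 18.9 local x -37.2 y 0.1 z 93.2 mm F local 0.1 1.7 -1.1 toolx yaw 20.59 tilt 10.89 gap 0.148 ff 25.0
```

```bash
python3 -m pendant '[[-0.001,0,-0.004,0,0,0,255],[-0.001,0,-0.004,0,0,0,255],[-0.001,0,-0.006,0,0,0,255],[-0.002,0,-0.01,0,0,0,255],[-0.002,0,-0.01,0,0,0,255],[-0.003,0,-0.015,0,0,0,255],[-0.003,0,-0.015,0,0,0,255],[-0.003,0,-0.015,0,0,0,255],[0,0,0,0,3.6,0,255],[0,0,0,0,3.6,0,255],[0,0,0,0,3.7,0,255],[0,0,0,0,0,0,255],[0,0,0,0,0,0,255]]' >/dev/null;  python3 -c "
from h import *;where()
import cv2
a=viewer.grab_frame('top')[120:250,90:290];b=viewer.grab_frame('scene')[60:260,210:420]
cv2.imwrite('pics/p5.png',np.hstack([cv2.resize(a,(400,260),interpolation=2),cv2.resize(b,(273,260),interpolation=2)]))"
```

```text
t 20.1 local x -37.9 y 0.1 z 174.3 mm F local 0.3 -0.4 -1.7 toolx yaw 20.60 tilt 0.04 gap 0.148 ff 25.0
```

View pics/p5.png

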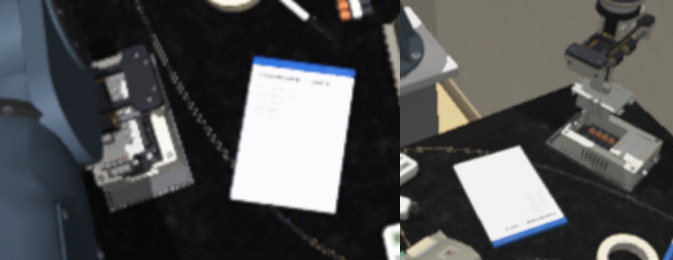

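The cover hangs level below the fingers and the open battery bay is visible. The pad is clear.

```bash
python3 -m pendant '[[-0.0015,0.006,0,0,0,0,255],[-0.0026,0.012,0,0,0,0,255],[-0.0026,0.012,0,0,0,0,255],[-0.0026,0.012,0,0,0,0,255],[-0.0026,0.012,0,0,0,0,255],[-0.0026,0.012,0,0,0,0,255],[-0.0026,0.012,0,0,0,0,255],[-0.0026,0.012,0,0,0,0,255],[-0.0026,0.012,0,0,0,0,255],[-0.0026,0.012,0,0,0,0,255],[-0.0026,0.012,0,0,0,0,255],[-0.0026,0.012,0,0,0,0,255],[-0.0026,0.012,0,0,0,0,255],[-0.0026,0.012,0,0,0,0,255],[-0.0026,0.012,0,0,0,0,255],[-0.0026,0.012,0,0,0,0,255],[-0.0026,0.012,0,0,0,0,255],[-0.0026,0.012,0,0,0,0,255],[-0.0015,0.006,0,0,0,0,255],[0,0,0,0,0,0,255]]' >/dev/null
python3 -m pendant '[[0,0,0.01,0,0,0,255],[0,0,0.015,0,0,0,255],[0,0,0.015,0,0,0,255],[0,0,0.015,0,0,0,255],[0,0,0.015,0,0,0,255],[0,0,0.015,0,0,0,255],[0,0,0.015,0,0,0,255],[0,0,0.004,0,0,0,255],[0,0,0,0,0,0,255]]' >/dev/null;  python3 -c "
from h import *;where();print(arm.get_obs()['position'])
import cv2
a=viewer.grab_frame('top')[120:250,160:290];b=viewer.grab_frame('scene')[130:260,220:350]
cv2.imwrite('pics/p6.png',np.hstack([cv2.resize(a,(390,390),interpolation=2),cv2.resize(b,(390,390),interpolation=2)]))"
```

```text
t 23.1 local x -85.5 y -215.4 z 68.8 mm F local -0.7 -0.7 -0.3 toolx yaw 20.62 tilt 0.08 gap 0.151 ff 25.0
[0.54676163 0.05684691 0.06876041]
```

View pics/p6.png

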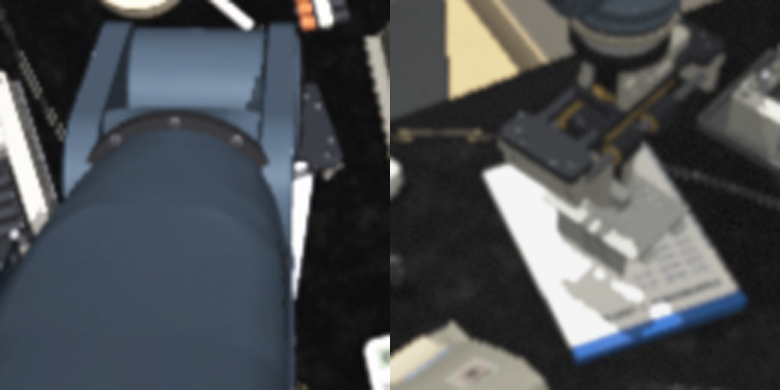

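The cover is level over the middle of the pad. I'll lower it until I feel contact.

```bash
python3 -m pendant '[[0,0,0.004,0,0,0,255],[0,0,0.003,0,0,0,255],[0,0,0.002,0,0,0,255],[0,0,0.001,0,0,0,255],[0,0,0,0,0,0,255]]' >/dev/null;  python3 -c "from h import *;where()"
python3 -m pendant '[[0,0,0.001,0,0,0,255],[0,0,0,0,0,0,255]]' >/dev/null;  python3 -c "from h import *;where()"
python3 -m pendant '[[0,0,0.001,0,0,0,255],[0,0,0,0,0,0,255]]' >/dev/null;  python3 -c "from h import *;where()"
```

```text
t 23.8 local x -85.3 y -215.9 z 59.3 mm F local -0.1 0.6 -0.7 toolx yaw 20.59 tilt 0.01 gap 0.146 ff 25.0
t 23.9 local x -85.2 y -215.9 z 58.4 mm F local -0.1 -0.0 -1.7 toolx yaw 20.60 tilt 0.00 gap 0.148 ff 25.0
t 24.1 local x -85.2 y -216.0 z 57.7 mm F local -1.6 0.3 4.8 toolx yaw 20.60 tilt 0.00 gap 0.148 ff 25.0
```

Contact at z 57.7 mm, where it was expected. Next I open the fingers, go up and check.

```bash
python3 -m pendant '[[0,0,0,0,0,0,200],[0,0,0,0,0,0,170],[0,0,0,0,0,0,140],[0,0,0,0,0,0,120],[0,0,0,0,0,0,120],[0,0,-0.005,0,0,0,120],[0,0,-0.01,0,0,0,120],[0,0,-0.02,0,0,0,120],[0,0,-0.02,0,0,0,120],[0,0,-0.03,0,0,0,120],[0,0,-0.03,0,0,0,120],[-0.03,0,0,0,0,0,120],[-0.03,0,0,0,0,0,120],[-0.03,0,0,0,0,0,120],[-0.03,0,0,0,0,0,120],[0,0,0,0,0,0,120],[0,0,0,0,0,0,120]]' >/dev/null;  python3 -c "
from h import *;where()
import cv2
a=viewer.grab_frame('top')[130:260,160:290];b=viewer.grab_frame('scene')[130:260,220:350]
cv2.imwrite('pics/p7.png',np.hstack([cv2.resize(a,(390,390),interpolation=2),cv2.resize(b,(390,390),interpolation=2)]))"
```

```text
t 25.9 local x -204.8 y -216.2 z 173.4 mm F local 0.1 1.5 -0.2 toolx yaw 20.56 tilt 0.11 gap 0.532 ff 0.0
```

View pics/p7.png

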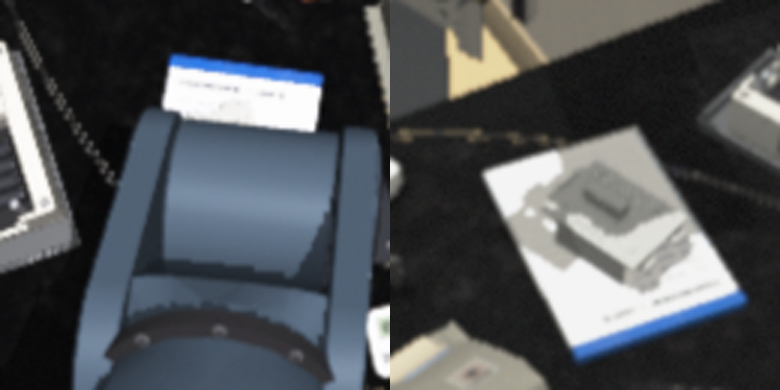

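The cover sits upright on its skirts in the middle of the pad, its plate around (618,205) in the right half. The gripper is clear, so I'm handing in.

```bash
python3 -c "
from h import *;print(ray('scene',(220+228/3,130+205/3),.041)); print(arm.finish_job())"
```

```text
[0.55473061 0.0650321  0.041     ]
the job is handed in; nothing more can be done
None
```

The battery cover is off and lies right way up on the result pad, measured about 7 mm from the pad's centre (limit 40 mm); the job is handed in at about 26 s of the 72 s, no verdict was returned, and sampled tab force peaked at 15.5 N (limit 18 N).

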